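Close up the sample carrier: hold-down first, then the lid

ROBOT

A 6-joint arm with a two-finger parallel gripper is mounted at the origin on a cart in front of the work surface, level with it; the furniture and walls round the work are solid. World frame = base frame: x ahead of the robot, y to its left, z up, the work surface at z = 0. Lengths are in mm, angles in rad, forces in N, time in s.
With the tool pointing down it reaches from about 275 to 750 mm from the base axis. Payload 10.2 kg.
Tool frame: the origin (TCP) lies midway between the tips of the shut fingers; the grasp point (between the pads) lies 19 mm behind it; z points along the fingers, y is the line along which they close (so a half turn about z gives the same grasp; the last joint's range is limited). The gripper opens to 85 mm and grips with 20 to 120 N. Pads are 22 mm wide; open, the fingers measure 114 mm over their backs; the gripper's body (76 mm by 85 mm) begins 54 mm behind the grasp point. The pads swing forward as they close: fully open they stand 13 mm farther back than shut.
Start: joints at [1.044, 0.313, 1.498, -0, 1.331, -0.223], TCP at [157.066, 500.961, 231.294] pointing down, gripper open.
Joint ranges: [-2.94, 2.94], [-0.97, 2.17], [0.19, 2.56], [-1.23, 4.37], [0.02, 3.11], [-2.88, 2.88]. Speed limits (rad/s): [2.39, 2.39, 3.01, 3.14, 3.14, 3.14].

INTERFACE

Orientations are given as a unit quaternion [w, x, y, z].
In Python, from rig import ctrl gives the robot as it stands.
- The arm moves only by the tool send_rows, never from a script. Its argument "targets" is a list of rows, each a list of 7 numbers: the closure, from -1 (fully open) to 1 (shut), so that 0 is half open, then the shift along the tool's x, y, z in m, then the turn, a rotation vector about the tool's x, y, z in rad. In form: [[claw, dx, dy, dz, ax, ay, az], ...]. A call has exactly 10 rows; each row shifts and turns the commanded pose from where the row before left it, along the tool's axes as they then stand; what a row does not reach is not made up. A row lasts 1/8 s, in which the tool goes at most 62.5 mm and 10.7 degrees, less where a joint would pass 70% of its speed; a pose out of reach is approached as far as the arm can. A call with a gripper value outside its range is refused whole. The fingers move at their own pace and stop on an object; "squeeze" is the grip in N (left out, the last holds). Time passes only in rows, so rows that do not move let the fingers close, or fill a call up. It gives the time, the measured TCP pose, the force, the opening and the grip force at its end, in the units of the state.
- ctrl.sense(): the state, without advancing time (a new reading comes with each control period).
- ctrl.capture(name): name is "side" or "top" or "wrist"; returns a dict with "img" (480x640x3 uint8, red, green, blue), "camera_matrix" (3x3 intrinsics, pixels), "k1" (the pictures are not rectified: a ray, as slopes to the right and down, at radius r is drawn at 1 + k1 r^2 times it, then the intrinsics apply), "R" (3x3) and "t" (3): a world point X has camera coordinates R X + t. Camera axes: x right, y down, z forward; pixel columns grow to the right and rows downward; lengths in mm; the calibration is good to about 2 mm. A picture is of the moment at which its call begins. There is no depth.
- ctrl.finish_job(): hands the job in; it is judged then, once.
Trained networks look in a picture, given as the dict that the camera call returned (one of the last four; its "shot" number tells which), for a name from the list of things; names that differ only in an ending like _2 or _b are one class to them, and where a whole thing is asked for, a point or a joint stands for the part that bears it (a point fixed in the world has none). Each returns a list of dicts, best first, with "score" (0 to 1); they miss things now and then, are a little off and sometimes report something else, mostly with a low value. They report only what shows in the picture. A call takes as long as a camera call. They do not tell look-alikes from the thing itself.
- ctrl.boxes_of(query, picture): "extent" ([left, top, width, height] in pixels, round what is visible of it).
- ctrl.landmark_of(query, picture): "point" ([column, row] in pixels: a listed point, or the origin of a listed thing).
The state is a dict: "time_s": time; "joints": joint angles; "dq": joint speeds; "tau": joint torques, N m; "eef_pos": TCP position; "ee_rot": TCP orientation; "force": force on the tool from outside, world axes, zero at the start; "wrist_torque": the same for the moment, N m; "grip_width": opening from 0.0 (shut) to 1.0 (fully open); "grip_force": force on a finger pad.
Only numpy, scipy, OpenCV 4.12 (cv2) and the standard library are available. Lean on these libraries where they do the work, as an engineer would, in place of code of your own. Each camera call takes 0.05 s, during which the arm holds its last target. There are 200 camera calls.

TASK

The sample carrier is packed and ready to go. Without gripping anything, push the standing hold-down plate over with the fingers until it lies flat above the two tube racks, and only then push the lid over and all the way shut on top. Use light pressure so that neither hinge is forced, and leave the racks and everything standing round the carrier where they are.

Things in the scene. Friction and masses are not known exactly. Their poses are not given: they have to be found in the camera images.
- carrier: White insulated sample carrier, a box fixed to the table, 150 mm deep (its x) by 175 mm wide (its y), rim 72 mm above the table, walls 12.5 mm; origin at the centre of its underside on the table, x from its front (label frame) to its back (lid hinge), y to its left, z up. Its well is 125 x 150 mm and holds two tube racks whose tops stay at or below 56 mm above the table.
- holddown (a joint): Angle of the hold-down plate: 0 lies flat in the well over the racks, about 1.57 stands upright, stops at 1.75 leaning outward over the left wall. The hinge is stiff enough (0.12 N m) to stay wherever it is left; there is no spring.
- holddown_hinge (a point): Middle of the hold-down's hinge pin, along the carrier's x axis just inside its left wall: (-4, 70.5, 60) mm in the carrier's frame.
- holddown_edge (a point): Middle of the free edge of the slotted aluminium hold-down plate, on the face that looks outward (to the carrier's left) while it stands and upward when it lies flat. The plate is 104 mm wide along the hinge, 138 mm long from hinge to free edge and 5 mm thick, the pin lying in its mid-plane. The slots are 6 mm wide at most, so that a fingertip cannot go through. Lying flat its upper face is 62.5 mm above the table, 9.5 mm below the rim.
- lid (a joint): Angle of the lid: 0 is fully shut, about 1.57 stands upright at the back, stops at 1.85 leaning back. The hinge is stiff enough (0.4 N m) to stay wherever it is left; there is no spring or catch. The lid cannot pass a hold-down that still stands.
- lid_hinge (a point): Middle of the lid's hinge pin, along the carrier's y axis behind its back wall: (79, 0, 74) mm in the carrier's frame.
- lid_edge (a point): Middle of the lid's free edge, on its outer face (the top when shut, the back while it stands open). The white lid is 175 mm wide and 20 mm thick, its free edge 164 mm from the hinge pin and its outer face 18 mm from the pin's centre line, so that it is 92 mm above the table when shut; it then overhangs the front wall by 10 mm. The grey plug on its inner face is 6 mm thick.
- rack_left: Tube rack in the left half of the carrier's well, 105 mm along the carrier's x, 62 mm along its y, 42 mm high with its tubes; loose; origin at the centre of its underside, 14 mm above the table.
- rack_right: The same in the right half of the well.
- timer: Flat white bench timer, 72 x 62 x 18 mm, loose on the table to the left of the carrier; origin at the centre of its underside.
- tip_box: Box of pipette tips, 94 x 125 x 62 mm, loose on the table to the right of the carrier; origin at the centre of its underside.
- bottle: Small white screw-cap reagent bottle, 50 mm across, 100 mm high, loose to the right of the carrier towards its back; origin at the centre of its underside.
- dropper: Small screw-cap dropper bottle, 30 mm across, 62 mm high, loose to the right of the carrier towards its front; origin at the centre of its underside.
Not all that is in view belongs to the job. What is shaped like the bottle but green or turquoise is not meant.

How it is judged:
By the outcome, as a careful person would: the job done as asked, in the order asked, and still so for the second after the job is handed in, with the robot touching nothing.
It also fails if it takes over 64 s, if anything falls off the work surface, if the arm or the gripper's body presses on something with over 40 N, if the wrist force passes 120 N, or if a joint passes its speed limit or range.

## Working session

There is one attempt and no reset: what is moved stays moved. The work goes in short steps, Python scripts to look and compute and a tool call to move; the robot and the scene stay as the last step left them, time stands still between calls to the robot, and variables do not carry over. Pictures are saved under pics/ and viewed, at most 10 in all, crops included, and the job is handed in when it is done.

Besides the shell and the picture viewer there is one more tool, called after ">>>" as a command line: name --pt "numbers of a row" for each row, then --argument value for the rest. send_rows: Moves the arm, as the interface text tells. Its arguments: {"type":"object","properties":{"targets":{"type":"array"},"squeeze":{"type":"number"}},"required":["targets"]}

```bash
mkdir -p pics; ls; cat > h.py <<'E'
import numpy as np, cv2
from rig import ctrl
from scipy.spatial.transform import Rotation as Rot
def dist(c): return np.array([c['k1'],0,0,0,0],float)
def K(c): return np.array(c['camera_matrix'],float)
def proj(c,X):
    return cv2.projectPoints(np.atleast_2d(np.array(X,float)),cv2.Rodrigues(np.array(c['R'],float))[0],np.array(c['t'],float),K(c),dist(c))[0].reshape(-1,2)
def ray(c,p):
    u=cv2.undistortPoints(np.array([[p]],float),K(c),dist(c))[0,0]
    R=np.array(c['R']);return -R.T@np.array(c['t']), R.T@np.array([u[0],u[1],1])
def atz(c,p,z):
    o,d=ray(c,p);return o+d*(z-o[2])/d[2]
def save(c,n): cv2.imwrite(f'pics/{n}.png',c['img'][:,:,::-1])
E
python3 - <<'E'
from h import *
np.set_printoptions(precision=1,suppress=True)
print(ctrl.sense())
ims=[]
for n in ['side','top']:
    c=ctrl.capture(n);save(c,n);ims.append(c['img'])
    print(n,'cam',-np.array(c['R']).T@np.array(c['t']))
    for q in ['carrier','holddown_hinge','holddown_edge','lid_hinge','lid_edge','rack_left','rack_right','timer','tip_box','bottle','dropper']:
        print(q,[(np.round(r['point']),round(r['score'],2)) for r in ctrl.landmark_of(q,c)[:3]])
E
```

```text
pics
{'time_s': 0.0, 'joints': array([ 1. ,  0.3,  1.5,  0. ,  1.3, -0.2]), 'dq': array([0., 0., 0., 0., 0., 0.]), 'tau': array([ -0. , -41.2, -26. ,  -0. ,   0. ,   0. ]), 'eef_pos': array([156.9, 500.7, 230.7]), 'ee_rot': array([-0. ,  0.2,  1. , -0. ]), 'force': array([-0.8,  0.3, -0. ]), 'wrist_torque': array([-0., -0., -0.]), 'grip_force': 0.0, 'grip_width': 0.9986371917050529}
side cam [ 468.5 -850.9  708.6]
carrier []
holddown_hinge [(array([307., 197.]), 0.84)]
holddown_edge [(array([308., 141.]), 0.66)]
lid_hinge [(array([353., 203.]), 0.76), (array([333., 299.]), 0.38)]
lid_edge [(array([379., 134.]), 0.76)]
rack_left [(array([316., 221.]), 0.96)]
rack_right [(array([323., 241.]), 0.6)]
timer [(array([274., 195.]), 0.64)]
tip_box [(array([331., 299.]), 0.81), (array([310., 141.]), 0.34)]
bottle [(array([385., 342.]), 0.6), (array([387., 275.]), 0.58)]
dropper [(array([295., 304.]), 0.98)]
top cam [ 432.5 -143.9 1020. ]
carrier [(array([288., 243.]), 0.76), (array([203., 294.]), 0.48)]
holddown_hinge [(array([242., 248.]), 0.69)]
holddown_edge [(array([224., 244.]), 0.97)]
lid_hinge [(array([273., 193.]), 0.62)]
lid_edge [(array([256., 148.]), 0.67)]
rack_left [(array([266., 242.]), 0.84)]
rack_right [(array([303., 232.]), 0.82)]
timer [(array([201., 293.]), 0.8), (array([362., 165.]), 0.53)]
tip_box [(array([387., 232.]), 0.72)]
bottle [(array([360., 167.]), 0.89), (array([482., 212.]), 0.86), (array([444., 183.]), 0.73)]
dropper [(array([391., 269.]), 0.71)]
```

View pics/side.png

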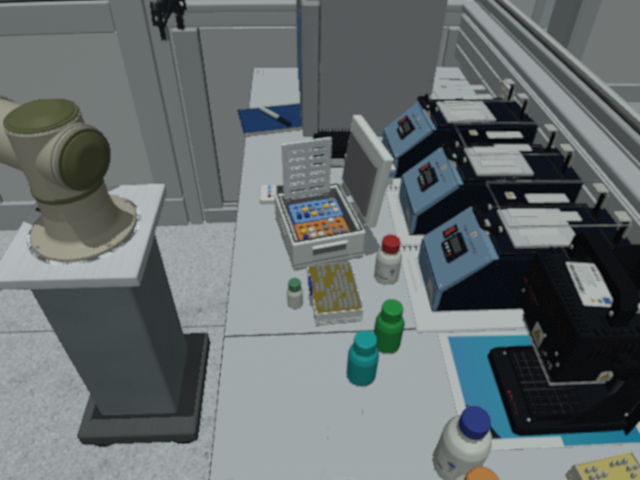

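View pics/top.png

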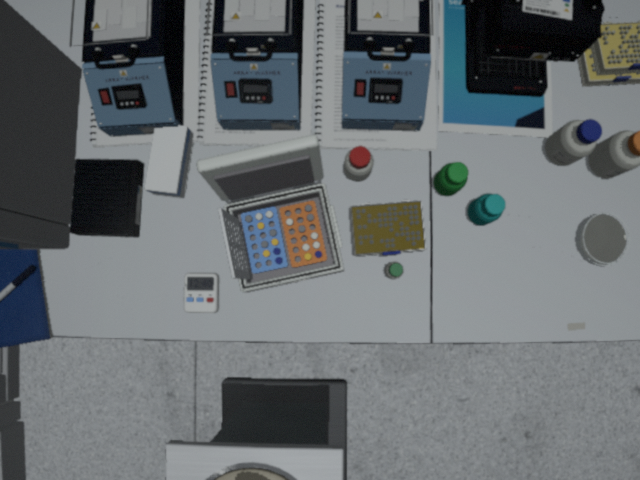

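The top view shows the carrier rim with corners near (222,205), (325,187), (342,268) and (248,288). The plate stands on its left at (235,248), and the lid is open at the back at (262,170). The timer is at (201,293), the tip box at (387,229), the red-cap bottle at (359,163) and the dropper at (394,270). The green and turquoise bottles are decoys. Next I fit the carrier pose and both angles.

```bash
cat >> h.py <<'E'
def Rz(a): return np.array([[np.cos(a),-np.sin(a),0],[np.sin(a),np.cos(a),0],[0,0,1]])
def hd(a,r=138,n=2.5,x=0):  # plate point in carrier frame; r from pin, n off mid-plane on upper/outer face
    return np.array([-4+x,70.5-r*np.cos(a)+n*np.sin(a),60+r*np.sin(a)+n*np.cos(a)])
def lid(a,r=164,n=18,y=0):
    return np.array([79-r*np.cos(a)+n*np.sin(a),y,74+r*np.sin(a)+n*np.cos(a)])
def W(p,X): return Rz(p[2])@np.array(X,float)+[p[0],p[1],0]
E
cat > fit.py <<'E'
from h import *
from scipy.optimize import least_squares
np.set_printoptions(precision=2,suppress=True)
cs=[ctrl.capture('side'),ctrl.capture('top')]
corners=[(75,87.5,72),(75,-87.5,72),(-75,-87.5,72),(-75,87.5,72)]
obs=[]
for i,c in enumerate(cs):
    for q in ['carrier','holddown_hinge','holddown_edge','lid_hinge','lid_edge']:
        r=ctrl.landmark_of(q,c)
        if r and r[0]['score']>.4: obs.append((i,q,r[0]['point'],1))
for k,px in zip([1,2,3],[(325,187),(342,268),(248,288)]): obs.append((1,k,px,1))
def pt(p,q):
    X={'carrier':(0,0,0),'holddown_hinge':(-4,70.5,60),'lid_hinge':(79,0,74)}.get(q)
    if q=='holddown_edge': X=hd(p[3])
    if q=='lid_edge': X=lid(p[4])
    if X is None: X=corners[q]
    return W(p,X)
c0=atz(cs[1],(285,238),72)
f=lambda p:np.concatenate([(proj(cs[i],pt(p,q))[0]-o)*w for i,q,o,w in obs])
s=least_squares(f,[c0[0],c0[1],.17,1.57,1.6],loss='soft_l1')
p=s.x;print(p)
for (i,q,o,w),r in zip(obs,f(p).reshape(-1,2)): print(i,q,r)
np.save('p.npy',p)
ims=[]
for c,(x0,y0,w,h) in zip(cs,[(240,100,180,180),(170,120,180,180)]):
    im=cv2.resize(c['img'][y0:y0+h,x0:x0+w,::-1],None,fx=2.2,fy=2.2,interpolation=cv2.INTER_CUBIC)
    def poly(P,col):
        a=((proj(c,[W(p,x) for x in P])-[x0,y0]+.5)*2.2).astype(int);cv2.polylines(im,[a],True,col,1)
    poly(corners,(0,0,255))
    poly([hd(p[3],138,2.5,52),hd(p[3],138,2.5,-52),hd(p[3],0,2.5,-52),hd(p[3],0,2.5,52)],(0,255,0))
    poly([lid(p[4],164,18,87.5),lid(p[4],164,18,-87.5),lid(p[4],0,18,-87.5),lid(p[4],0,18,87.5)],(255,0,255))
    ims.append(im)
cv2.imwrite('pics/fit.png',np.hstack(ims))
for q,z in [('timer',0),('tip_box',0),('bottle',0),('dropper',0)]:
    r=ctrl.landmark_of(q,cs[1]);print(q,[atz(cs[1],x['point'],z) for x in r[:1]])
E
python3 fit.py
```

```text
[518.66 -56.79   0.22   1.55   1.68]
0 carrier [ 0.17 -0.19]
0 holddown_hinge [-3.68 -4.09]
0 holddown_edge [-0.28 -1.23]
0 lid_edge [-0.68 -0.23]
1 carrier [0.56 0.51]
1 holddown_hinge [ 0.81 -3.52]
1 holddown_edge [ 0.13 -2.43]
1 lid_hinge [ 1.56 -0.  ]
1 lid_edge [-0.63 -0.35]
1 1 [-0.31 -5.93]
1 2 [2.14 1.  ]
1 3 [-7.55  3.61]
timer [array([421.35,  95.05,   0.  ])]
tip_box [array([ 540.64, -239.86,    0.  ])]
bottle [array([ 654.59, -192.69,    0.  ])]
dropper [array([ 464.54, -248.68,    0.  ])]
```

View pics/fit.png

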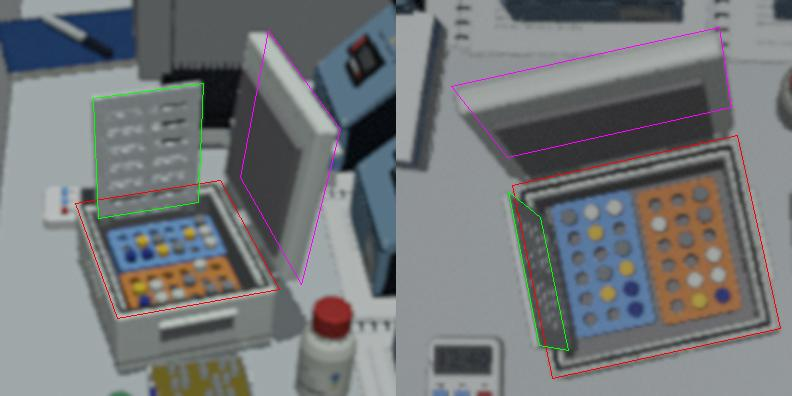

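The overlay is close, but one of my corner guesses was wrong: front-left should be about (237,289) in the top view. I'm refitting with corners read from the crop.

```bash
sed -i "s/^for k,px in zip.*/for i,k,px in [(1,0,(221,205.5)),(1,1,(321,187)),(1,2,(339.5,266.4)),(1,3,(236.8,289)),(0,3,(275,195)),(0,2,(291,244)),(0,1,(365.5,231.8))]: obs.append((i,k,px,1))/" fit.py; python3 fit.py
```

```text
[517.31 -54.57   0.19   1.56   1.67]
0 carrier [ 1.4  -0.35]
0 holddown_hinge [-0.47 -1.68]
0 holddown_edge [ 0.55 -1.13]
0 lid_hinge [ 0.28 -2.39]
0 lid_edge [-2.88 -0.76]
1 carrier [ 0.   -0.94]
1 holddown_hinge [16.83  4.36]
1 holddown_edge [ 0.02 -3.93]
1 lid_hinge [-0.36  0.56]
1 lid_edge [-1.23 -0.81]
1 0 [ 1.43 -3.15]
1 1 [ 4.25 -3.68]
1 2 [2.09 5.55]
1 3 [0.42 1.89]
0 3 [-0.48 -4.61]
0 2 [-0.5 -1. ]
0 1 [-0.9  -0.52]
timer [array([424.73,  95.66,   0.  ])]
tip_box [array([ 535.4 , -233.61,    0.  ])]
bottle [array([ 647.58, -188.01,    0.  ])]
dropper [array([ 468.06, -244.42,    0.  ])]
```

View pics/fit.png

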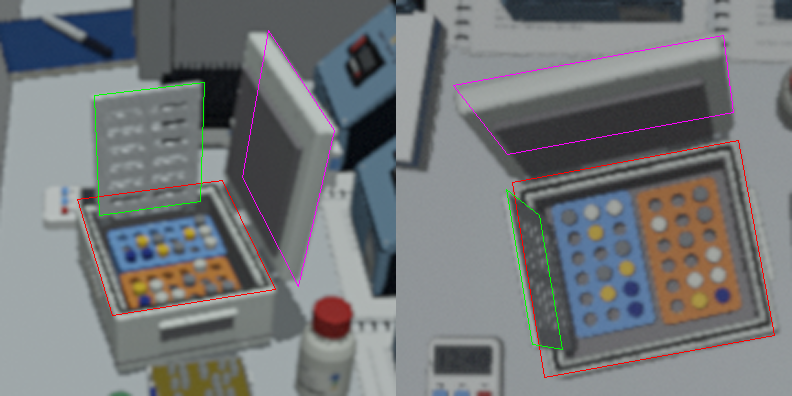

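Pose is about (517,-55), yaw 0.19, with plate angle about 1.56 and lid about 1.67. Both fit to within a few mm. Before planning I check the clearance behind the lid and the tool orientation.

```bash
python3 - <<'E'
from h import *
np.set_printoptions(precision=3,suppress=True)
s=ctrl.sense();print(s['time_s'],s['ee_rot'],s['joints'])
w,x,y,z=s['ee_rot'];R=Rot.from_quat([x,y,z,w]).as_matrix();print(R)
p=np.load('p.npy')
S=ctrl.capture('side');T=ctrl.capture('top')
def tri(a,b):
    o1,d1=ray(S,a);o2,d2=ray(T,b)
    A=np.c_[d1,-d2];k=np.linalg.lstsq(A,o2-o1,rcond=None)[0]
    P,Q=o1+k[0]*d1,o2+k[1]*d2;X=(P+Q)/2
    return X,np.linalg.norm(P-Q),Rz(p[2]).T@(X-[p[0],p[1],0])
print('mach bottom front',tri((409,234),(298,129)));print('mach panel top',tri((452,172),(298,64)))
print('bottle cap',tri((391,240),(359,154)))
for a in (1.6,1.67,1.72): print(lid(a))
a=cv2.resize(S['img'][90:270,320:520,::-1],None,fx=2,fy=2,interpolation=2);b=cv2.resize(T['img'][40:220,190:390,::-1],None,fx=2,fy=2,interpolation=2)
cv2.imwrite('pics/back.png',np.hstack([a,b]))
E
```

```text
2.8 [ 0.     0.151  0.988 -0.   ] [ 1.044  0.313  1.498 -0.     1.331 -0.223]
[[-0.954  0.299  0.   ]
 [ 0.299  0.954 -0.   ]
 [-0.    -0.    -1.   ]]
mach bottom front (array([715.296, -75.806,  16.267]), np.float64(1.8911028415502658), array([190.515, -57.904,  16.267]))
mach panel top (array([773.399, -85.434, 181.345]), np.float64(1.8648609867418011), array([245.79 , -78.233, 181.345]))
bottle cap (array([ 650.056, -181.577,   97.104]), np.float64(3.284089602285338), array([ 106.637, -149.6  ,   97.104]))
[101.781   0.    237.404]
[113.154   0.    235.411]
[121.179   0.    233.502]
```

View pics/back.png

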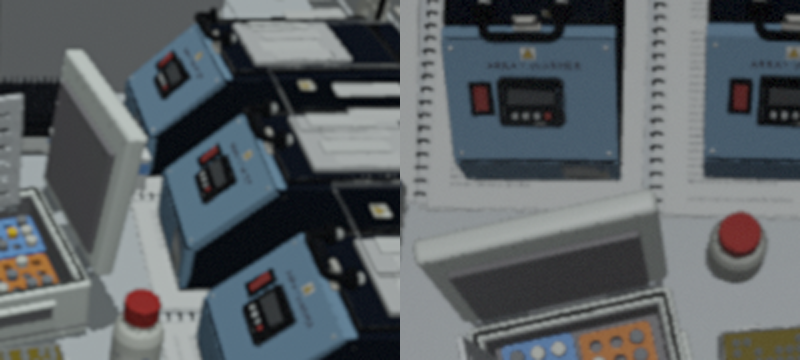

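The picture shows the machine fronts sloping away behind the lid, with the nearest at carrier x of about 190 at table height. There is room for a finger behind the lid edge (x about 113, z about 235). The bottle's red cap is off to the right and lower.

Plan: shut the fingers, align the tool with the carrier (tool x = -carrier x, tool y = carrier y), and sweep along the arcs.

```bash
cat > plan.py <<'E'
from h import *
p=np.load('p.npy')
def cf(X): return Rz(p[2]).T@(np.array(X,float)-[p[0],p[1],0])
def rows(pts):  # carrier-frame TCP waypoints -> tool deltas in mm, rounded cumulatively
    q=np.round(np.array(pts));d=np.diff(q,axis=0);return (d*[-1,1,-1]).astype(int).tolist()
def hdtcp(a,r=112,x=-14,h=14.5): return hd(a,r,2.5,x)+[0,h,0]
def lidtcp(a,r=145,y=0,h=11): return lid(a,r,18,y)+[h,0,0]
E
python3 - <<'E'
from plan import *
np.set_printoptions(precision=1,suppress=True)
print(p[2], 'turn',-(p[2]+.3035))
c=cf(ctrl.sense()['eef_pos']);P0=np.array([-18,112,215]);print(c,P0,'d tool',(P0-c)*[-1,1,-1])
A=np.linspace(1.56,0,31);print(hdtcp(1.56));print(rows([hdtcp(a) for a in A]))
E
```

```text
0.18821815591787103 turn -0.49171815591787105
[-249.9  613.1  231.3] [-18 112 215] d tool [-231.9 -501.1   16.3]
[-18.   86.3 172. ]
[[0, -6, 0], [0, -5, 0], [0, -6, 1], [0, -6, 1], [0, -6, 1], [0, -5, 2], [0, -6, 2], [0, -5, 2], [0, -5, 2], [0, -6, 3], [0, -5, 3], [0, -4, 3], [0, -5, 4], [0, -5, 4], [0, -4, 3], [0, -4, 5], [0, -4, 4], [0, -3, 5], [0, -4, 4], [0, -3, 5], [0, -3, 5], [0, -2, 5], [0, -3, 6], [0, -2, 5], [0, -2, 6], [0, -1, 5], [0, -1, 6], [0, -1, 6], [0, -1, 6], [0, 0, 6]]
```

>>> send_rows --pt "1 0 0 0 0 0 -0.0983" --pt "1 0 0 0 0 0 -0.0983" --pt "1 0 0 0 0 0 -0.0983" --pt "1 0 0 0 0 0 -0.0983" --pt "1 0 0 0 0 0 -0.0983" --pt "1 -0.015 -0.033 0 0 0 0" --pt "1 -0.015 -0.033 0 0 0 0" --pt "1 -0.015 -0.033 0 0 0 0" --pt "1 -0.015 -0.033 0 0 0 0" --pt "1 -0.015 -0.033 0 0 0 0" --squeeze 20

```text
time_s: 4.15
eef_pos: [262.1, 351.9, 231.4]
ee_rot: [0.0, -0.094, 0.996, 0.0]
force: [1.6, 0.7, -0.6]
grip_width: -0.004
grip_force: 0.0
```

>>> send_rows --pt "1 -0.015 -0.033 0 0 0 0" --pt "1 -0.015 -0.033 0 0 0 0" --pt "1 -0.015 -0.033 0 0 0 0" --pt "1 -0.015 -0.033 0 0 0 0" --pt "1 -0.015 -0.033 0 0 0 0" --pt "1 -0.015 -0.033 0 0 0 0" --pt "1 -0.015 -0.033 0 0 0 0" --pt "1 -0.015 -0.033 0 0 0 0" --pt "1 -0.015 -0.033 0 0 0 0" --pt "1 0 0 0 0 0 0"

```text
time_s: 5.4
eef_pos: [450.4, 84.8, 231.1]
ee_rot: [-0.0, -0.092, 0.996, -0.0]
force: [-0.2, 0.1, 0.5]
grip_width: -0.0
grip_force: 0.0
```

```bash
python3 - <<'E'
from plan import *
np.set_printoptions(precision=2,suppress=True)
s=ctrl.sense();print(s['time_s'],cf(s['eef_pos']),s['ee_rot'],s['force'],s['grip_width'],s['joints'])
w,x,y,z=s['ee_rot'];print(Rz(p[2]).T@Rot.from_quat([x,y,z,w]).as_matrix())
c=ctrl.capture('side');t=ctrl.capture('top')
a=cv2.resize(c['img'][60:260,220:420,::-1],None,fx=2,fy=2,interpolation=2);b=cv2.resize(t['img'][130:330,150:350,::-1],None,fx=2,fy=2,interpolation=2)
cv2.imwrite('pics/a1.png',np.hstack([a,b]))
E
```

```text
5.4 [-39.67 149.45 231.08] [-0.   -0.09  1.   -0.  ] [-0.2   0.09  0.51] -3.247405464815353e-06 [-0.07  0.17  1.69 -0.    1.29 -1.83]
[[-1.  0. -0.]
 [ 0.  1. -0.]
 [ 0. -0. -1.]]
```

View pics/a1.png

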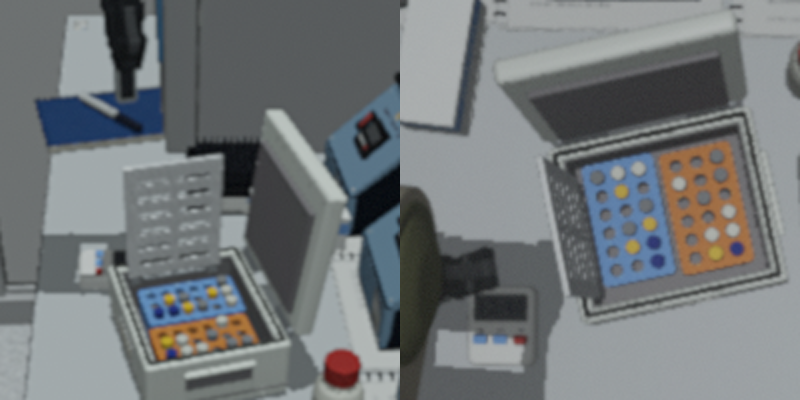

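The pictures show the gripper pointing down to the left of the plate, with nothing disturbed. The TCP is at carrier (-40,149,231). I move next to the plate, then sweep.

>>> send_rows --pt "1 -0.006 -0.01 0.015 0 0 0" --pt "1 -0.006 -0.01 0.015 0 0 0" --pt "1 -0.005 -0.009 0.015 0 0 0" --pt "1 -0.005 -0.008 0.014 0 0 0" --pt "1 0 -0.005 0 0 0 0" --pt "1 0 -0.005 0 0 0 0" --pt "1 0 -0.005 0 0 0 0" --pt "1 0 -0.005 0 0 0 0" --pt "1 0 -0.005 0 0 0 0" --pt "1 0 0 0 0 0 0"

```text
time_s: 6.75
eef_pos: [482.9, 29.1, 172.4]
ee_rot: [0.0, -0.093, 0.996, -0.0]
force: [0.2, 0.6, 0.8]
grip_width: -0.0
grip_force: 0.0
```

>>> send_rows --pt "1 0 -0.006 0 0 0 0" --pt "1 0 -0.005 0 0 0 0" --pt "1 0 -0.006 0.001 0 0 0" --pt "1 0 -0.006 0.001 0 0 0" --pt "1 0 -0.006 0.001 0 0 0" --pt "1 0 -0.005 0.002 0 0 0" --pt "1 0 -0.006 0.002 0 0 0" --pt "1 0 -0.005 0.002 0 0 0" --pt "1 0 -0.005 0.002 0 0 0" --pt "1 0 -0.006 0.003 0 0 0"

```text
time_s: 8.0
eef_pos: [493.3, -25.9, 158.2]
ee_rot: [0.0, -0.094, 0.996, -0.0]
force: [-0.4, 0.8, 1.2]
grip_width: 0.0
grip_force: 0.4
```

```bash
python3 - <<'E'
from plan import *
np.set_printoptions(precision=2,suppress=True)
s=ctrl.sense();print(s['time_s'],cf(s['eef_pos']),s['force'])
c=ctrl.capture('side');t=ctrl.capture('top')
a=cv2.resize(c['img'][60:260,220:420,::-1],None,fx=2,fy=2,interpolation=2);b=cv2.resize(t['img'][130:330,150:350,::-1],None,fx=2,fy=2,interpolation=2)
cv2.imwrite('pics/a2.png',np.hstack([a,b]))
E
```

```text
8.0 [-18.21  32.67 158.16] [-0.43  0.84  1.2 ]
```

View pics/a2.png

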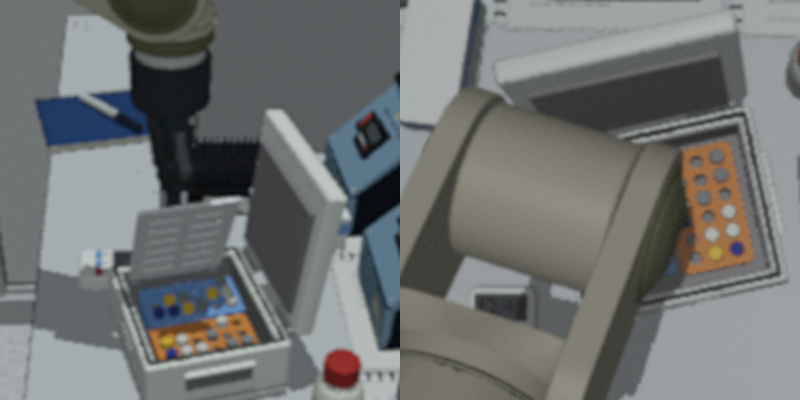

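The side crop shows the plate leaning in over the racks with the finger behind it at crop (185,200), and the force is about 1 N. I continue the arc.

>>> send_rows --pt "1 0 -0.005 0.003 0 0 0" --pt "1 0 -0.004 0.003 0 0 0" --pt "1 0 -0.005 0.004 0 0 0" --pt "1 0 -0.005 0.004 0 0 0" --pt "1 0 -0.004 0.003 0 0 0" --pt "1 0 -0.004 0.005 0 0 0" --pt "1 0 -0.004 0.004 0 0 0" --pt "1 0 -0.003 0.005 0 0 0" --pt "1 0 -0.004 0.004 0 0 0" --pt "1 0 -0.003 0.005 0 0 0"

```text
time_s: 9.35
eef_pos: [500.9, -66.1, 118.0]
ee_rot: [0.0, -0.094, 0.996, -0.0]
force: [0.3, 0.3, 0.3]
grip_width: -0.002
grip_force: 0.4
```

>>> send_rows --pt "1 0 -0.003 0.005 0 0 0" --pt "1 0 -0.002 0.005 0 0 0" --pt "1 0 -0.003 0.006 0 0 0" --pt "1 0 -0.002 0.005 0 0 0" --pt "1 0 -0.002 0.006 0 0 0" --pt "1 0 -0.001 0.005 0 0 0" --pt "1 0 -0.001 0.006 0 0 0" --pt "1 0 -0.001 0.004 0 0 0" --pt "1 0 0 0 0 0 0" --pt "1 0 0 0 0 0 0"

```text
time_s: 10.6
eef_pos: [503.7, -80.6, 76.4]
ee_rot: [0.0, -0.094, 0.996, -0.0]
force: [-0.1, 0.1, 0.7]
grip_width: -0.0
grip_force: 0.0
```

```bash
python3 - <<'E'
from plan import *
np.set_printoptions(precision=2,suppress=True)
s=ctrl.sense();print(s['time_s'],cf(s['eef_pos']),s['force'])
E
```

```text
10.6 [-18.25 -22.98  76.37] [-0.12  0.14  0.71]
```

>>> send_rows --pt "1 0 0 0.003 0 0 0" --pt "1 0 0 0.003 0 0 0" --pt "1 0 0 0.003 0 0 0" --pt "1 0 0 0.002 0 0 0" --pt "1 0 0 0.001 0 0 0" --pt "1 0 0 0.001 0 0 0" --pt "1 0 0 0.0005 0 0 0" --pt "1 0 0 0 0 0 0" --pt "1 0 0 0 0 0 0" --pt "1 0 0 0 0 0 0"

```text
time_s: 11.85
eef_pos: [503.7, -80.5, 62.8]
ee_rot: [0.0, -0.094, 0.996, 0.0]
force: [-0.4, -0.5, -1.0]
grip_width: -0.002
grip_force: 0.0
```

>>> send_rows --pt "1 0 0 0.0003 0 0 0" --pt "1 0 0 0.0003 0 0 0" --pt "1 0 0 0.0003 0 0 0" --pt "1 0 0 0.0003 0 0 0" --pt "1 0 0 0 0 0 0" --pt "1 0 0 0 0 0 0" --pt "1 0 0 0 0 0 0" --pt "1 0 0 0 0 0 0" --pt "1 0 0 0 0 0 0" --pt "1 0 0 0 0 0 0"

```text
time_s: 13.1
eef_pos: [503.8, -80.6, 62.4]
ee_rot: [0.0, -0.094, 0.996, -0.0]
force: [-3.6, 0.5, 10.8]
grip_width: -0.003
grip_force: 5.0
```

The force rose to 11 N at z = 62.4, which is exactly the flat height, so the plate is against its stop. I lift and check.

>>> send_rows --pt "1 0 0 -0.005 0 0 0" --pt "1 0 0 -0.01 0 0 0" --pt "1 0 0 -0.025 0 0 0" --pt "1 0 0 -0.03 0 0 0" --pt "1 0 0 -0.03 0 0 0" --pt "1 0 0 -0.03 0 0 0" --pt "1 0 0 -0.03 0 0 0" --pt "1 0 0 -0.03 0 0 0" --pt "1 0 0 -0.03 0 0 0" --pt "1 0 0 -0.012 0 0 0"

```text
time_s: 14.35
eef_pos: [503.9, -80.7, 295.4]
ee_rot: [0.001, -0.094, 0.996, -0.001]
force: [0.1, 0.7, -0.2]
grip_width: -0.002
grip_force: 0.0
```

```bash
python3 - <<'E'
from plan import *
np.set_printoptions(precision=2,suppress=True)
s=ctrl.sense();print(s['time_s'],cf(s['eef_pos']),s['force'])
c=ctrl.capture('side');t=ctrl.capture('wrist')
for q,X in [('holddown_edge',hd(0)),('lid_edge',lid(p[4]))]:
    for d in (c,t):
        print(q,[(np.array(r['point']),round(r['score'],2)) for r in ctrl.landmark_of(q,d)[:1]],proj(d,W(p,X)))
a=cv2.resize(c['img'][60:260,220:420,::-1],None,fx=2,fy=2,interpolation=2);b=cv2.resize(t['img'][:,80:560,::-1],(400,400))
cv2.imwrite('pics/a3.png',np.hstack([a,b]))
A=np.linspace(1.67,0,31);L=[lidtcp(x,140) for x in A];print(L[0],rows(L))
E
```

```text
14.35 [-18.07 -23.12 295.39] [ 0.11  0.65 -0.22]
holddown_edge [(array([379.6, 135.1]), 0.71)] [[323.51 234.41]]
holddown_edge [(array([280.9, 209.1]), 0.66)] [[282.43 205.85]]
lid_edge [(array([378.3, 133.7]), 0.68)] [[375.72 134.64]]
lid_edge [] [[370.36 462.09]]
[121.78   0.   211.53] [[8, 0, -1], [8, 0, -1], [8, 0, -1], [7, 0, 0], [8, 0, 0], [8, 0, 1], [8, 0, 1], [8, 0, 1], [7, 0, 2], [8, 0, 2], [7, 0, 3], [7, 0, 3], [7, 0, 4], [7, 0, 4], [7, 0, 4], [6, 0, 5], [6, 0, 5], [6, 0, 5], [5, 0, 6], [5, 0, 6], [5, 0, 6], [5, 0, 6], [4, 0, 7], [3, 0, 7], [4, 0, 7], [3, 0, 8], [2, 0, 7], [2, 0, 8], [2, 0, 7], [1, 0, 8]]
```

View pics/a3.png

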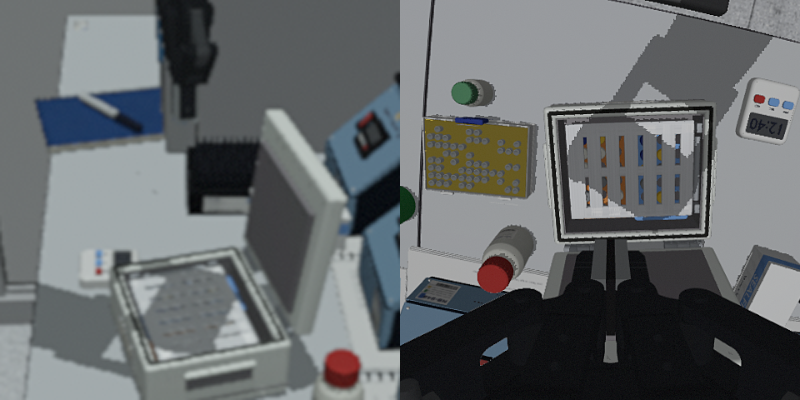

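The plate lies flat over the racks: the wrist picture shows it level within the rim, and its free edge is within 3 px of prediction. The bottle, tip box, dropper and timer are untouched. I now move over and behind the lid, to carrier (150, 0), at z = 295.

>>> send_rows --pt "1 -0.017 0.002 0 0 0 0" --pt "1 -0.017 0.002 0 0 0 0" --pt "1 -0.017 0.002 0 0 0 0" --pt "1 -0.017 0.002 0 0 0 0" --pt "1 -0.017 0.003 0 0 0 0" --pt "1 -0.017 0.003 0 0 0 0" --pt "1 -0.017 0.003 0 0 0 0" --pt "1 -0.017 0.003 0 0 0 0" --pt "1 -0.017 0.003 0 0 0 0" --pt "1 -0.017 0 0 0 0 0"

```text
time_s: 15.9
eef_pos: [666.8, -25.9, 292.4]
ee_rot: [-0.001, -0.094, 0.996, 0.0]
force: [0.1, -0.5, -0.6]
grip_width: 0.002
grip_force: 0.0
```

```bash
python3 - <<'E'
from plan import *
np.set_printoptions(precision=2,suppress=True)
s=ctrl.sense();print(s['time_s'],cf(s['eef_pos']),s['force'],s['joints'])
c=ctrl.capture('side');t=ctrl.capture('wrist')
print('wristcam',cf(-np.array(t['R']).T@np.array(t['t'])))
a=cv2.resize(c['img'][60:260,270:470,::-1],None,fx=2,fy=2,interpolation=2);b=cv2.resize(t['img'][:,80:560,::-1],(400,400))
cv2.imwrite('pics/a4.png',np.hstack([a,b]))
E
```

```text
15.9 [152.18   0.21 292.42] [ 0.08 -0.46 -0.56] [-0.21  0.63  0.87  0.    1.65 -1.97]
wristcam [ 83.63   0.24 435.03]
```

View pics/a4.png

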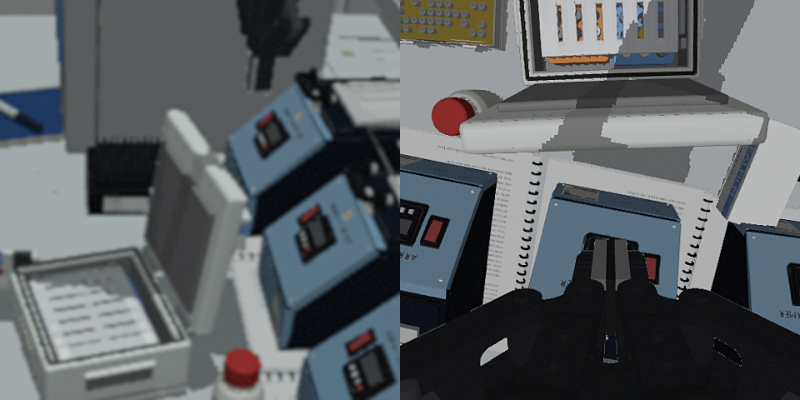

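The fingers are clear behind the lid's top edge. In the wrist picture the lid lies ahead of them at rows 110-150, and the sloped machine is well below. I descend and push.

>>> send_rows --pt "1 0 0 0.02 0 0 0" --pt "1 0 0 0.02 0 0 0" --pt "1 0 0 0.02 0 0 0" --pt "1 0 0 0.02 0 0 0" --pt "1 0.005 0 0 0 0 0" --pt "1 0.005 0 0 0 0 0" --pt "1 0.005 0 0 0 0 0" --pt "1 0.005 0 0 0 0 0" --pt "1 0.005 0 0 0 0 0" --pt "1 0.005 0 0 0 0 0"

```text
time_s: 17.25
eef_pos: [637.2, -31.9, 214.2]
ee_rot: [0.001, -0.094, 0.996, -0.0]
force: [3.5, 0.3, 3.3]
grip_width: -0.003
grip_force: 1.7
```

>>> send_rows --pt "1 0.008 0 -0.001 0 0 0" --pt "1 0.008 0 -0.001 0 0 0" --pt "1 0.008 0 -0.001 0 0 0" --pt "1 0.007 0 0 0 0 0" --pt "1 0.008 0 0 0 0 0" --pt "1 0.008 0 0.001 0 0 0" --pt "1 0.008 0 0.001 0 0 0" --pt "1 0.008 0 0.001 0 0 0" --pt "1 0.007 0 0.002 0 0 0" --pt "1 0.008 0 0.002 0 0 0"

```text
time_s: 18.5
eef_pos: [559.8, -46.5, 209.4]
ee_rot: [-0.0, -0.094, 0.996, 0.0]
force: [2.7, -1.8, -0.1]
grip_width: -0.002
grip_force: 1.1
```

```bash
python3 - <<'E'
from plan import *
np.set_printoptions(precision=2,suppress=True)
s=ctrl.sense();print(s['time_s'],cf(s['eef_pos']),s['force'],lidtcp(1.67/3*2,140))
c=ctrl.capture('side')
for r in ctrl.landmark_of('lid_edge',c)[:2]: print(r, [proj(c,W(p,lid(a))) for a in (1.0,1.11,1.67)])
E
```

```text
18.5 [ 43.24  -0.   209.39] [ 2.72 -1.83 -0.11] [ 44.31   0.   207.55]
```

The force is about 3 N, as the lid hinge torque predicts. I continue.

>>> send_rows --pt "1 0.007 0 0.003 0 0 0" --pt "1 0.007 0 0.003 0 0 0" --pt "1 0.007 0 0.004 0 0 0" --pt "1 0.007 0 0.004 0 0 0" --pt "1 0.007 0 0.004 0 0 0" --pt "1 0.006 0 0.005 0 0 0" --pt "1 0.006 0 0.005 0 0 0" --pt "1 0.006 0 0.005 0 0 0" --pt "1 0.005 0 0.006 0 0 0" --pt "1 0.005 0 0.006 0 0 0"

```text
time_s: 19.85
eef_pos: [498.0, -58.2, 164.1]
ee_rot: [-0.0, -0.094, 0.996, 0.0]
force: [-0.2, -0.3, 2.0]
grip_width: -0.002
grip_force: 0.9
```

>>> send_rows --pt "1 0.005 0 0.006 0 0 0" --pt "1 0.005 0 0.006 0 0 0" --pt "1 0.004 0 0.007 0 0 0" --pt "1 0.003 0 0.007 0 0 0" --pt "1 0.004 0 0.007 0 0 0" --pt "1 0.003 0 0.008 0 0 0" --pt "1 0.002 0 0.007 0 0 0" --pt "1 0.001 0 0.006 0 0 0" --pt "1 0 0 0 0 0 0" --pt "1 0 0 0 0 0 0"

```text
time_s: 21.1
eef_pos: [472.0, -63.2, 110.7]
ee_rot: [0.0, -0.094, 0.996, 0.0]
force: [-0.5, 0.0, -0.9]
grip_width: -0.002
grip_force: 0.0
```

```bash
python3 - <<'E'
from plan import *
np.set_printoptions(precision=2,suppress=True)
s=ctrl.sense();print(s['time_s'],cf(s['eef_pos']),s['force'],lidtcp(0,140))
E
```

```text
21.1 [-46.13   0.02 110.66] [-0.48  0.02 -0.91] [-50.   0.  92.]
```

>>> send_rows --pt "1 0.001 0 0.003 0 0 0" --pt "1 0.001 0 0.003 0 0 0" --pt "1 0 0 0.003 0 0 0" --pt "1 0 0 0.003 0 0 0" --pt "1 0 0 0.003 0 0 0" --pt "1 0 0 0.002 0 0 0" --pt "1 0 0 0.001 0 0 0" --pt "1 0 0 0 0 0 0" --pt "1 0 0 0 0 0 0" --pt "1 0 0 0 0 0 0"

```text
time_s: 22.35
eef_pos: [470.0, -63.6, 92.6]
ee_rot: [0.0, -0.094, 0.996, -0.0]
force: [0.3, 0.8, 0.7]
grip_width: 0.001
grip_force: 0.0
```

>>> send_rows --pt "1 0 0 0.0003 0 0 0" --pt "1 0 0 0.0003 0 0 0" --pt "1 0 0 0.0003 0 0 0" --pt "1 0 0 0 0 0 0" --pt "1 0 0 0 0 0 0" --pt "1 0 0 0 0 0 0" --pt "1 0 0 0 0 0 0" --pt "1 0 0 0 0 0 0" --pt "1 0 0 0 0 0 0" --pt "1 0 0 0 0 0 0"

```text
time_s: 23.6
eef_pos: [469.9, -63.6, 92.0]
ee_rot: [0.0, -0.094, 0.996, -0.0]
force: [-1.9, 0.6, 6.0]
grip_width: -0.001
grip_force: 2.7
```

>>> send_rows --pt "1 0 0 0.0003 0 0 0" --pt "1 0 0 0.0003 0 0 0" --pt "1 0 0 0 0 0 0" --pt "1 0 0 0 0 0 0" --pt "1 0 0 0 0 0 0" --pt "1 0 0 0 0 0 0" --pt "1 0 0 0 0 0 0" --pt "1 0 0 0 0 0 0" --pt "1 0 0 0 0 0 0" --pt "1 0 0 0 0 0 0"

```text
time_s: 24.85
eef_pos: [470.0, -63.6, 91.9]
ee_rot: [0.0, -0.094, 0.996, -0.0]
force: [-4.0, 1.1, 10.4]
grip_width: -0.002
grip_force: 5.7
```

>>> send_rows --pt "1 0 0 -0.003 0 0 0" --pt "1 0 0 -0.01 0 0 0" --pt "1 0 0 -0.02 0 0 0" --pt "1 0 0 -0.03 0 0 0" --pt "1 0 0 -0.03 0 0 0" --pt "1 0 0 -0.03 0 0 0" --pt "1 0 0 -0.03 0 0 0" --pt "1 0 0 -0.03 0 0 0" --pt "1 0 0 0 0 0 0" --pt "1 0 0 0 0 0 0"

```text
time_s: 26.1
eef_pos: [469.6, -63.5, 273.6]
ee_rot: [-0.0, -0.094, 0.996, 0.0]
force: [0.4, 0.0, 0.3]
grip_width: -0.002
grip_force: 0.0
```

```bash
python3 - <<'E'
from plan import *
np.set_printoptions(precision=2,suppress=True)
s=ctrl.sense();print(s['time_s'],s['force'])
c=ctrl.capture('side');t=ctrl.capture('wrist')
for d in (c,t): print([(r['point'],r['score']) for r in ctrl.landmark_of('lid_edge',d)[:1]],proj(d,W(p,lid(0))))
a=cv2.resize(c['img'][130:330,230:430,::-1],None,fx=2,fy=2,interpolation=2);b=cv2.resize(t['img'][:,80:560,::-1],(400,400))
cv2.imwrite('pics/a5.png',np.hstack([a,b]))
E
```

```text
26.1 [0.4  0.03 0.26]
[([277.7, 211.8], 0.96)] [[276.76 208.09]]
[([323.6, 151.0], 0.7)] [[331.13 156.1 ]]
```

View pics/a5.png

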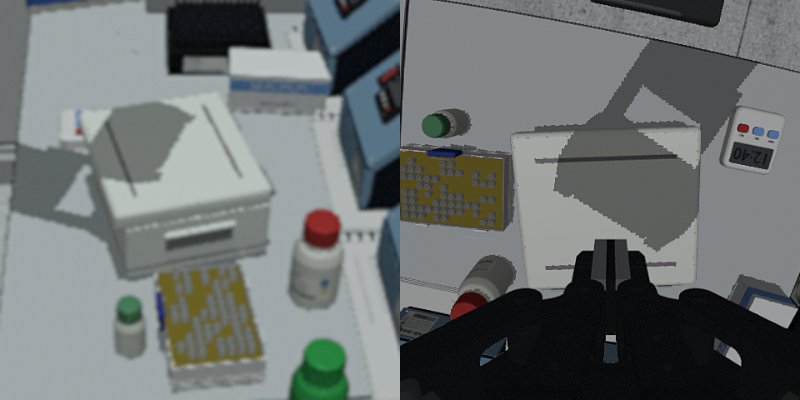

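The lid is fully shut: its top is at z = 92 and the force rose against the stop. All the neighbouring items are standing where they were, so I hand in.

```bash
python3 -c "
from rig import ctrl
print(ctrl.finish_job())"
```

```text
the job is handed in; nothing more can be done
None
```

The hold-down plate was pushed flat over the racks first, then the lid fully shut on top, with about 11 N the highest reading between moves; nothing round the carrier appears to have moved, and the job is handed in.

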